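# Torque-check the rod clamps and mark them as passed

### The job

Torque-check every rod clamp on the bench: twist its black torque handle clockwise and hold it until the slow red memory needle has come to stand inside the green band of the dial, not past it and without the screw itself slipping, then let the handle spring back. When all of them hold, take the lid off the paint pot, dip the felt tip of the orange dabber well below the rim of the pot, and with the dabber push the yellow inspection pin of every clamp fully down. Finally stand the dabber upright on its white rest, close the pot with its lid again, and leave the other things where they are.

Things in the scene. Friction and masses are not known exactly. Their poses are not given: they have to be found in the camera images.
- clamp_a: rod clamp, blue heavy block (4 kg, stays put) 90 (x) x 140 (y) x 40 mm high; if a start lacks it, it and its parts read None. Origin: centre of the underside. On top at x 0, y -28 mm the clamp screw, in a white dial 80 mm across; over it the black torque handle: a bar along x at rest, 62 mm long, 14 wide, from 56 to 90 mm above the worktop. At x 0, y +45 mm a yellow inspection pin
- clamp_a_needle (a joint): red memory needle on the dial, rad, 0.02 to 0.15 at the start: the handle pushes it along clockwise (seen from above); it is damped, catches up about 0.6 s late, comes to within 0.03 of the twist held, and stays there when the handle springs back; it cannot be driven back. The green band runs from 0.36 to 0.54
- clamp_a_screw (a joint): turn of the clamp screw itself, rad, 0 at the start, positive clockwise from above. The handle twists on it against a torsion spring of 0.6 N m per rad and springs back when let go. The screw stays put until the torque exceeds 0.42 N m (handle twist 0.7), then slips
- clamp_a_pinhead: yellow inspection pin, 14 mm across; its top stands 7 mm above the block (47 mm above the worktop) when up, 1 mm above it when fully down. Origin on its axis, 40 mm above the worktop when up, 34 mm when down. To be pressed with the dabber, not the fingers
- clamp_a_pin (a joint): how far the inspection pin is pressed down, m: 0 up, 0.006 fully down; takes about 2 N and stays where it is left
- clamp_b: rod clamp, grey heavy block (4 kg, stays put) 90 (x) x 140 (y) x 40 mm high; if a start lacks it, it and its parts read None. Origin: centre of the underside. On top at x 0, y -28 mm the clamp screw, in a white dial 80 mm across; over it the black torque handle: a bar along x at rest, 62 mm long, 14 wide, from 56 to 90 mm above the worktop. At x 0, y +45 mm a yellow inspection pin
- clamp_b_needle (a joint): red memory needle on the dial, rad, 0.02 to 0.15 at the start: the handle pushes it along clockwise (seen from above); it is damped, catches up about 0.6 s late, comes to within 0.03 of the twist held, and stays there when the handle springs back; it cannot be driven back. The green band runs from 0.36 to 0.54
- clamp_b_screw (a joint): turn of the clamp screw itself, rad, 0 at the start, positive clockwise from above. The handle twists on it against a torsion spring of 0.6 N m per rad and springs back when let go. The screw stays put until the torque exceeds 0.42 N m (handle twist 0.7), then slips
- clamp_b_pinhead: yellow inspection pin, 14 mm across; its top stands 7 mm above the block (47 mm above the worktop) when up, 1 mm above it when fully down. Origin on its axis, 40 mm above the worktop when up, 34 mm when down. To be pressed with the dabber, not the fingers
- clamp_b_pin (a joint): how far the inspection pin is pressed down, m: 0 up, 0.006 fully down; takes about 2 N and stays where it is left
- clamp_c: rod clamp, red heavy block (4 kg, stays put) 90 (x) x 140 (y) x 40 mm high; if a start lacks it, it and its parts read None. Origin: centre of the underside. On top at x 0, y -28 mm the clamp screw, in a white dial 80 mm across; over it the black torque handle: a bar along x at rest, 62 mm long, 14 wide, from 56 to 90 mm above the worktop. At x 0, y +45 mm a yellow inspection pin
- clamp_c_needle (a joint): red memory needle on the dial, rad, 0.02 to 0.15 at the start: the handle pushes it along clockwise (seen from above); it is damped, catches up about 0.6 s late, comes to within 0.03 of the twist held, and stays there when the handle springs back; it cannot be driven back. The green band runs from 0.36 to 0.54
- clamp_c_screw (a joint): turn of the clamp screw itself, rad, 0 at the start, positive clockwise from above. The handle twists on it against a torsion spring of 0.6 N m per rad and springs back when let go. The screw stays put until the torque exceeds 0.42 N m (handle twist 0.7), then slips
- clamp_c_pinhead: yellow inspection pin, 14 mm across; its top stands 7 mm above the block (47 mm above the worktop) when up, 1 mm above it when fully down. Origin on its axis, 40 mm above the worktop when up, 34 mm when down. To be pressed with the dabber, not the fingers
- clamp_c_pin (a joint): how far the inspection pin is pressed down, m: 0 up, 0.006 fully down; takes about 2 N and stays where it is left
- pot: small open metal paint pot, loose, 80 mm across the rim and 55 mm tall, wall 4 mm; origin: centre of the underside
- pot_lid: loose lid of the pot, lying on its rim at the start: disc 86 mm across, 5 mm thick, under it a plug 58 mm across and 6 mm deep that drops loosely into the mouth (72 mm), on top a black knob 20 mm across, from 10 to 40 mm above the origin. Origin: centre of the disc's underside (55 mm above the pot's underside when closed, 6 mm above the bench when laid down); 0.1 kg
- dabber: marking dabber standing on its felt tip: grey felt and steel foot 36 mm across up to 26 mm, then an orange round handle 24 mm across up to 114 mm; origin at the centre of the felt's face (its foot), z along the handle; 0.12 kg. A good grip is 75 to 100 mm above its foot
- rest: round white ceramic rest, 100 mm across, 6 mm thick, fixed; origin: centre of the underside. The dabber stands on it at the start, within 8 mm of its centre
- lab_timer: white lab timer 64 x 62 x 20 mm, a bystander; origin: centre of its underside
- petri_dish_0: closed petri dish 88 mm across, 16 mm high, a bystander; origin: centre of its underside
- film_roll: white roll of sealing film standing on end, 56 mm across, 50 mm tall, a bystander; origin: centre of its underside
- reagent_small_0: white reagent bottle with red cap, 43 mm across, 75 mm tall, a bystander; origin: centre of its underside
- reagent_small_4: white reagent bottle with narrow red cap, 43 mm across, 88 mm tall, a bystander; origin: centre of its underside
Things that resemble listed ones, but are neither listed nor needed, are in the scene too. What is shaped like the pot_lid but brown is not meant.

How it is judged (in metres and radians):
On the way, in this order (a step that is already met when the one before it is completed fails the run):
1. every clamp torque-checked: needle in the green band, screw not slipped, pins still up (value of joint clamp_a_needle between 0.35 and 0.55 rad and value of joint clamp_a_screw between -0.1 and 0.1 rad and value of joint clamp_b_needle between 0.35 and 0.55 rad and value of joint clamp_b_screw between -0.1 and 0.1 rad and value of joint clamp_c_needle between 0.35 and 0.55 rad and value of joint clamp_c_screw between -0.1 and 0.1 rad and value of joint each of clamp_a_pin, clamp_b_pin, clamp_c_pin below 0.003 m), for 0.2 s.
2. the dabber's felt tip dipped at least 15 mm below the rim of the standing pot, with the pins still up (horizontal distance between dabber and pot below 0.03 m and z of dabber in the frame of pot between -0.01 and 0.04 m and angle between pot's own z axis and vertical below 0.2 rad and value of joint each of clamp_a_pin, clamp_b_pin, clamp_c_pin below 0.003 m), for 0.2 s.
3. every inspection pin dabbed down (value of joint each of clamp_a_pin, clamp_b_pin, clamp_c_pin above 0.0045 m), for 0.1 s.
At the end, for the whole second after the job is handed in: every clamp present: needle 0.35 to 0.55 rad, screw turned under 0.1 rad, pin at least 4.5 mm down; dabber at rest, upright within 0.15 rad, on the rest within 35 mm of its centre; pot upright with its lid flat on the rim, centred within 12 mm (all of step 3 and value of joint clamp_a_needle between 0.35 and 0.55 rad and value of joint clamp_a_screw between -0.1 and 0.1 rad and value of joint clamp_b_needle between 0.35 and 0.55 rad and value of joint clamp_b_screw between -0.1 and 0.1 rad and value of joint clamp_c_needle between 0.35 and 0.55 rad and value of joint clamp_c_screw between -0.1 and 0.1 rad and horizontal distance between dabber and rest below 0.035 m and height (world z) of dabber between 0.002 and 0.012 m and angle between dabber's own z axis and vertical below 0.15 rad and linear speed of each of dabber, pot, pot_lid below 0.02 m/s and angle between pot's own z axis and vertical below 0.2 rad and horizontal distance between pot_lid and pot below 0.012 m and z of pot_lid in the frame of pot between 0.05 and 0.058 m and angle between the z axis of pot_lid and the z axis of pot, either way round below 0.06 rad and angle between pot_lid's own z axis and vertical below 0.3 rad); the robot touches nothing.
It fails at once if a clamp screw slipped (value of joint any of clamp_a_screw, clamp_b_screw, clamp_c_screw above 0.12 rad or value of joint any of clamp_a_screw, clamp_b_screw, clamp_c_screw below -0.12 rad).
It fails at once if a needle driven past the green band (value of joint any of clamp_a_needle, clamp_b_needle, clamp_c_needle above 0.58 rad).
It fails at once if an inspection pin pressed with the fingers instead of the dabber (contact force between any of clamp_a_pinhead, clamp_b_pinhead, clamp_c_pinhead and the fingers above 1 N).
It fails at once if the pot tipped over (angle between pot's own z axis and vertical above 0.7 rad).
It fails at once if a bystander disturbed (distance of any of lab_timer, petri_dish_0, film_roll, reagent_small_0, reagent_small_4 from where it was at the start of the episode above 0.03 m).
Of clamp_a, clamp_b, clamp_c only 2 to 3 are there at a start; the rules pass over those that are not, and their reading is None.
At some moment in a run one of pot may be knocked a few centimetres aside while the robot is not near it.
It also fails if it takes over 210 s, if anything falls off the work surface, if the arm or the gripper's body presses on something with over 40 N, if the wrist force passes 120 N, or if a joint passes its speed limit or range.

### The arm

A 6-joint arm with a two-finger parallel gripper is mounted at the origin on a cart in front of the work surface, level with it; the furniture and walls round the work are solid. World frame = base frame: x ahead of the robot, y to its left, z up, the work surface at z = 0. Lengths are in mm, angles in rad, forces in N, time in s.
With the tool pointing down it reaches from about 275 to 1000 mm from the base axis. Payload 8.4 kg.
Tool frame: the origin (TCP) lies between the finger pads; the fingertips stand r.tips_ahead ahead of it and the grasp point (between the pads) lies 6 mm ahead of it (r.tips_ahead is the distance from the TCP to the fingertips, in mm); z points along the fingers, y is the line along which they close (so a half turn about z gives the same grasp; the last joint's range is limited). The gripper opens to 85 mm and grips with 20 to 120 N. Pads are 22 mm wide; open, the fingers measure 114 mm over their backs; the gripper's body (76 mm by 85 mm) begins 54 mm behind the grasp point. The pads swing forward as they close: fully open they stand 13 mm farther back than shut.
Start: joints at [1.318, 0.353, 1.633, -0, 1.155, -0.002], TCP at [155.11, 605.449, 256.281] pointing down, gripper open.
Joint ranges: [-2.63, 2.63], [-0.92, 2.1], [0.06, 2.66], [-1.3, 4.44], [0, 2.69], [-3.02, 3.02]. Speed limits (rad/s): [2.22, 2.22, 2.79, 3.14, 3.14, 3.14].

### API

Orientations are given as [roll, pitch, yaw] about the fixed x, y, z axes, in that order (R = Rz(yaw) Ry(pitch) Rx(roll)).
In Python, from rig import r gives the robot as it stands.
- The arm moves only by the tool carry_out, never from a script. Its arguments are lists of equal length, an entry for each row: "delta_pos": the shift along the tool's x, y, z in m, a list of three; "rot": the turn, a rotation vector about the tool's x, y, z in degrees, a list of three. A call has 1 to 8 rows; each row is the pose to reach, as a shift and turn from the pose commanded when the call began, along the tool's axes at that moment; what a row does not reach only later rows make up. A row lasts 1/8 s, in which the tool goes at most 62.5 mm and 10.7 degrees, less where a joint would pass 70% of its speed; a pose out of reach is approached as far as the arm can. A call with a gripper value outside its range is refused whole. "claw" is the finger opening in m, from 0 to 0.0854, set as the call begins (left out, the last holds). The fingers move at their own pace and stop on an object; "grip_force" is the grip in N (left out, the last holds). Time passes only in rows, so rows that repeat a pose let the fingers close. It gives the time, the measured TCP pose, the force, the opening and the grip force at its end, in the units of the state.
- r.sense(): the state, without advancing time (a new reading comes with each control period).
- r.grab_frame(name): name is "scene" or "top" or "wrist"; returns the picture (420x560x3 uint8, blue, green, red); there is no depth.
- r.camera_info(name): a dict with "fx", "fy", "cx", "cy" (pixels), "pose" (4x4, takes a point from camera to world coordinates); the wrist camera has in their place "hand_eye" (4x4, takes a point from camera to tool coordinates, whose origin is the TCP and whose axes are the flange's). Camera axes: x right, y down, z forward; pixel columns grow to the right and rows downward; lengths in mm; the calibration is good to about 2 mm. A picture is of the moment at which its call begins: read the wrist's pose just before it. camera_info takes no time and is no camera call.
- r.sign_off(): hands the job in; it is judged then, once.
Trained networks look in the newest picture that a camera, given by its name, has taken for a name from the list of things; names that differ only in an ending like _2 or _b are one class to them, and where a whole thing is asked for, a point or a joint stands for the part that bears it (a point fixed in the world has none). Each returns a list of dicts, best first, with "p" (0 to 1); they miss things now and then, are a little off and sometimes report something else, mostly with a low value. They report only what shows in the picture. A call takes as long as a camera call. They do not tell look-alikes from the thing itself.
- r.recognise(thing, camera): "box" ([left, top, right, bottom] in pixels, round what is visible of it).
- r.cut_out(thing, camera): "mask" (420x560 bool, what is visible of it) and "box" ([left, top, right, bottom] in pixels, round what is visible of it).
The state is a dict: "clock": time; "qpos": joint angles; "qvel": joint speeds; "joint_efforts": joint torques, N m; "eef_pos": TCP position; "tcp_rot": TCP orientation; "contact_force": force on the tool from outside, world axes, zero at the start; "wrist_torque": the same for the moment, N m; "opening": opening from 0.0 (shut) to 1.0 (fully open); "grasp_force": force on a finger pad.
Only numpy, scipy, OpenCV 4.12 (cv2) and the standard library are available. Lean on these libraries where they do the work, as an engineer would, in place of code of your own. Each camera call takes 0.05 s, during which the arm holds its last target. There are 200 camera calls.

## Working session

There is one attempt and no reset: what is moved stays moved. The work goes in short steps, Python scripts to look and compute and a tool call to move; the robot and the scene stay as the last step left them, time stands still between calls to the robot, and variables do not carry over. Pictures are saved under pics/ and viewed, at most 17 in all, crops included, and the job is handed in when it is done.

Besides the shell and the picture viewer there is one more tool, called after "Request:" by a JSON object that holds its "op" and its "data". carry_out: Moves the arm, as the interface text tells. Its arguments: {"type":"object","properties":{"delta_pos":{"type":"array","items":{"type":"array","items":{"type":"number"}}},"rot":{"type":"array","items":{"type":"array","items":{"type":"number"}}},"claw":{"type":"number"},"grip_force":{"type":"number"}},"required":["delta_pos","rot"]}

```bash
ls; mkdir -p pics
cat > h.py <<'E'
import numpy as np, cv2
from rig import r
from scipy.spatial.transform import Rotation as R
def cam(n, s=None):
    c=r.camera_info(n)
    if n=="wrist":
        s=s or r.sense(); T=np.eye(4); T[:3,:3]=R.from_euler('xyz',s["tcp_rot"]).as_matrix(); T[:3,3]=s["eef_pos"]
        P=T@np.array(c["hand_eye"])
    else: P=np.array(c["pose"])
    return c,P
def pix2w(n,u,v,z,s=None):
    c,P=cam(n,s); d=P[:3,:3]@np.array([(u-c["cx"])/c["fx"],(v-c["cy"])/c["fy"],1]); o=P[:3,3]
    return (o+d*(z-o[2])/d[2]).round(1)
def w2pix(n,p,s=None):
    c,P=cam(n,s); q=np.linalg.inv(P)@np.append(p,1); return np.array([c["fx"]*q[0]/q[2]+c["cx"],c["fy"]*q[1]/q[2]+c["cy"]]).round(1)
def snap(n,f=None):
    s=r.sense(); im=r.grab_frame(n)
    if f: cv2.imwrite("pics/"+f,im)
    return im,s
def togo(p,yaw=None):
    s=r.sense(); M=R.from_euler('xyz',s["tcp_rot"]).as_matrix()
    return (M.T@(np.array(p)-s["eef_pos"])/1000).round(4)
E
python3 - <<'E'
from h import *
s=r.sense(); print(s, r.tips_ahead)
for n in("top","scene"):
    snap(n,n+"0.png"); c=r.camera_info(n); print(n,c)
    for t in["clamp_a","clamp_a_pinhead","pot","pot_lid","dabber","rest","lab_timer","petri_dish_0","film_roll","reagent_small_0","reagent_small_4"]:
        for d in r.recognise(t,n): print(t,np.round(d["box"]),round(d["p"],2))
print(r.camera_info("wrist"))
E
```

```text
pics
{'clock': 0.0, 'qpos': array([ 1.31756506e+00,  3.53683114e-01,  1.63411427e+00, -8.32136462e-06,
        1.15523091e+00, -2.42727873e-03]), 'qvel': array([-1.61241913e-04,  1.03222711e-03, -6.34424045e-05,  1.03237339e-03,
        1.30392185e-03,  2.29179705e-03]), 'joint_efforts': array([ 1.44197779e-04, -6.05261278e+01, -3.42070270e+01,  1.92990824e-04,
        9.68282955e-03, -5.58447709e-05]), 'eef_pos': array([155.02259864, 605.01372177, 255.54833134]), 'tcp_rot': array([-3.14015700e+00,  4.12357055e-06,  2.89079204e+00]), 'contact_force': array([1.24307209, 0.3055497 , 0.10081773]), 'wrist_torque': array([ 0.02477085, -0.00902166,  0.01937419]), 'grasp_force': 0.0, 'opening': 0.9968146063391656} 25.0
top {'fx': 498.4966178333289, 'fy': 498.4966178333289, 'cx': 284.90240646362736, 'cy': 211.7005021577691, 'pose': array([[ 2.90302193e-02, -9.97000638e-01,  7.17424163e-02,
         4.46572919e+02],
       [-9.99483390e-01, -2.79623399e-02,  1.58448975e-02,
        -3.41043416e+00],
       [-1.37912871e-02, -7.21653343e-02, -9.97297330e-01,
         1.59621647e+03],
       [ 
[... 1515 characters left out ...]
ri_dish_0 [109. 192. 138. 211.] 0.61
film_roll [376. 298. 402. 328.] 0.92
reagent_small_0 [331. 169. 340. 196.] 0.78
reagent_small_0 [262. 147. 274. 175.] 0.67
reagent_small_4 [331. 169. 340. 196.] 0.78
reagent_small_4 [262. 147. 274. 175.] 0.67
{'fx': 312.5147225274364, 'fy': 312.5147225274364, 'cx': 280.82530058172927, 'cy': 210.035618632558, 'hand_eye': array([[ 2.72866725e-04, -9.46716947e-01, -3.22066682e-01,
         8.31765685e+01],
       [ 9.99999872e-01,  3.95899429e-04, -3.16512122e-04,
        -7.28660854e-02],
       [ 4.27153406e-04, -3.22066554e-01,  9.46716934e-01,
        -1.16106060e+02],
       [ 0.00000000e+00,  0.00000000e+00,  0.00000000e+00,
         1.00000000e+00]])}
```

```bash
python3 -c "
import cv2
for n in('top','scene'):
    cv2.imwrite('pics/%s0b.png'%n,cv2.resize(cv2.imread('pics/%s0.png'%n),(800,600)))"
```

```text
(no output)
```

View pics/top0b.png

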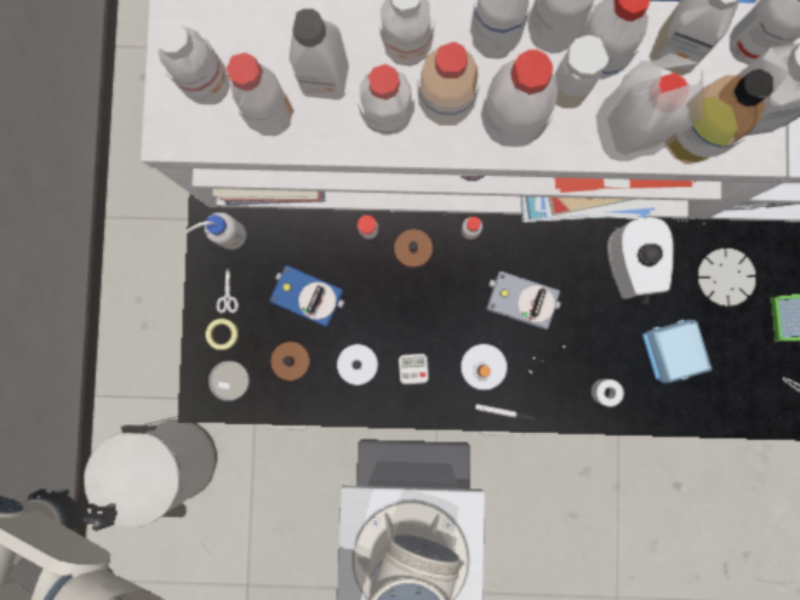

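View pics/scene0b.png

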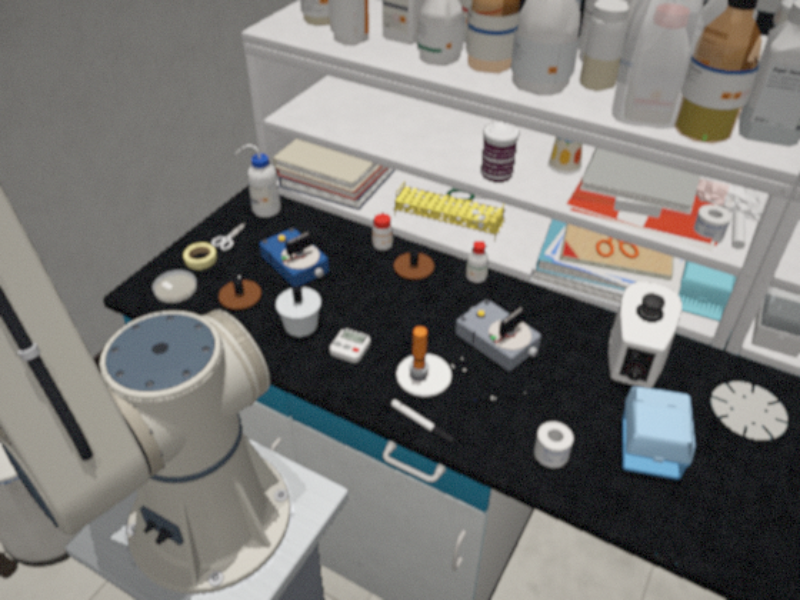

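The top view shows two clamps: blue at about (308,296) and grey at (525,300) in the 800-px picture. There is no red one. The white-lidded pot is at (357,364), the dabber on its rest at (484,367), and the two brown discs are decoys. Next I'll work out rough positions.

Run:
```python
from h import *
k=.7
for nm,u,v,z in[("a dial",318,301,43),("a pin",287,287,47),("b dial",538,302,43),("b pin",505,293,47),("lid knob",357,364,95),("rest",484,367,6),("dabtop",484,371,120),("shelf front",450,165,500),("bench back",450,215,0),("bench front",400,425,0),("bot0",367,226,75),("bot4",472,226,88),("timer",413,369,20)]:
    print(nm,pix2w("top",u*k,v*k,z))
for nm,u,v,z in[("a dial",300,258,43),("lid knob",297,290,95),("rest",424,375,6),("b dial",508,335,43)]:
    print("sc",nm,pix2w("scene",u*k,v*k,z))
```

```text
a dial [556.  216.3  43. ]
a pin [584.5 284.9  47. ]
b dial [ 567.3 -264.4   43. ]
b pin [ 584.6 -191.7   47. ]
lid knob [421.9 121.8  95. ]
rest [ 422.  -153.3    6. ]
dabtop [ 415.6 -142.7  120. ]
shelf front [742.7 -47.  500. ]
bench back [762.7 -69.7   0. ]
bench front [288.2  29.6   0. ]
bot0 [719.1 112.   75. ]
bot4 [ 722.7 -113.6   88. ]
timer [413.3   4.1  20. ]
sc a dial [550.  215.3  43. ]
sc lid knob [418.1 123.8  95. ]
sc rest [ 419.9 -152.2    6. ]
sc b dial [ 557.7 -256.8   43. ]
```

Request:
{"op": "carry_out", "data": {"delta_pos": [[-0.054, -0.029, -0.005], [-0.108, -0.058, -0.01], [-0.162, -0.087, -0.015], [-0.216, -0.116, -0.02], [-0.27, -0.145, -0.025], [-0.324, -0.174, -0.03], [-0.378, -0.203, -0.035], [-0.43, -0.23, -0.04]], "rot": [[0, 0, 1], [0, 0, 2], [0, 0, 3], [0, 0, 4], [0, 0, 5], [0, 0, 6], [0, 0, 7], [0, 0, 8]], "claw": 0.06}}

```text
clock: 2.2
eef_pos: [516.0, 274.3, 296.7]
tcp_rot: [3.141, 0.0, 2.75]
contact_force: [-0.4, 1.0, 0.2]
opening: 0.703
grasp_force: 0.0
```

Request:
{"op": "carry_out", "data": {"delta_pos": [[-0.03, -0.015, 0], [-0.058, -0.02, 0], [-0.058, -0.02, 0], [-0.058, -0.02, 0]], "rot": [[0, 0, 0], [0, 0, 0], [0, 0, 0], [0, 0, 0]]}}

```text
clock: 2.7
eef_pos: [560.1, 235.6, 296.1]
tcp_rot: [-3.141, -0.001, 2.751]
contact_force: [0.3, -0.3, -0.1]
opening: 0.703
grasp_force: 0.0
```

Run:
```python
from h import *
im,s=snap("wrist","w1.png"); print(s["eef_pos"],s["tcp_rot"],s["clock"])
for t in["clamp_a","clamp_a_pinhead","clamp_a_needle","clamp_a_screw"]:
    for d in r.recognise(t,"wrist"): print(t,np.round(d["box"],1),round(d["p"],2))
cv2.imwrite("pics/w1b.png",cv2.resize(im,(800,600)))
```

```text
[560.09823894 235.56338564 296.09609075] [-3.14138216e+00 -6.71476638e-04  2.75093568e+00] 2.7
clamp_a [228.6 141.6 353.1 220.4] 0.71
clamp_a [  2.9 268.4  52.6 333.7] 0.56
clamp_a_pinhead [322.1 177.1 334.4 187. ] 0.49
clamp_a_needle [270.6 151.3 275.6 169.2] 0.48
clamp_a_screw [263.6 160.3 276.6 215.3] 0.65
clamp_a_screw [ 37.6 100.2 102.2 167.8] 0.19
```

View pics/w1b.png

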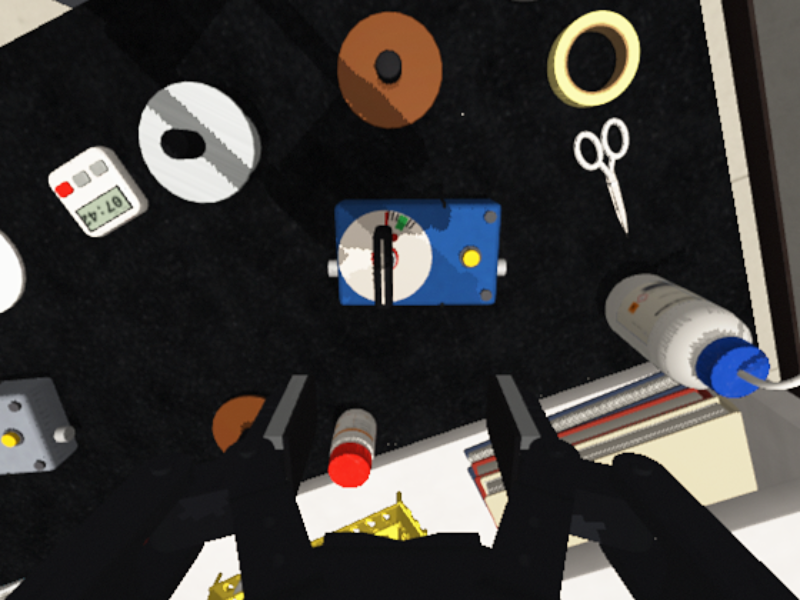

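The wrist view shows the blue clamp well aligned, with the dial at (385,257), the pin at (471,258) and the green band clockwise of the needle. Next I'll get the exact centre and yaw.

```bash
cat >> h.py <<'E'
def blob(m,near,mx=1e9):
    n,l,st,c=cv2.connectedComponentsWithStats(m.astype(np.uint8))
    k=min((i for i in range(1,n) if st[i,4]>15 and st[i,4]<mx),key=lambda i:np.hypot(*(c[i]-near)))
    return l==k,c[k]
def clamp(im,s,dialpx,pinpx):
    h=cv2.cvtColor(im,cv2.COLOR_BGR2HSV).astype(int)
    _,pc=blob((h[...,0]>20)&(h[...,0]<35)&(h[...,1]>140)&(h[...,2]>120),pinpx)
    pin=pix2w("wrist",*pc,46,s)
    wm=((h[...,1]<60)&(h[...,2]>110)).astype(np.uint8)
    yy,xx=np.mgrid[:420,:560]; sc=np.hypot(*(np.array(dialpx)-pinpx))/73
    wm[np.hypot(xx-dialpx[0],yy-dialpx[1])>46*sc]=0
    wm=cv2.morphologyEx(wm,cv2.MORPH_OPEN,np.ones((3,3)))
    hull=cv2.convexHull(np.vstack([c for c in cv2.findContours(wm,0,2)[0] if len(c)>8]))
    w=np.array([pix2w("wrist",*p[0],42,s) for p in hull])[:,:2].astype(np.float32)
    (cx,cy),rad=cv2.minEnclosingCircle(w)
    # shrink to median-radius LSQ fit
    A=np.c_[2*w,np.ones(len(w))]; q=np.linalg.lstsq(A,(w**2).sum(1),rcond=None)[0]
    print("pin",pin,"dial enc",cx,cy,rad,"lsq",q[:2],np.sqrt(q[2]+q[0]**2+q[1]**2))
    d=pin[:2]-q[:2]; print("dist",np.hypot(*d),"yaw",np.arctan2(-d[0],d[1])+np.pi)
E
python3 - <<'E'
from h import *
im=cv2.imread("pics/w1.png"); s=r.sense()
clamp(im,s,(269.5,180),(329.5,181))
h=cv2.cvtColor(im,cv2.COLOR_BGR2HSV).astype(int)
m,c=blob((abs(h[...,0]-110)<12)&(h[...,1]>120)&(h[...,2]>40),(310,200))
cn=np.vstack(cv2.findContours(m.astype(np.uint8),0,2)[0])
w=np.array([pix2w("wrist",*p[0],40,s)[:2] for p in cn],np.float32); print(cv2.minAreaRect(w))
cr=im[130:230,220:360]; cv2.imwrite("pics/c1.png",cv2.resize(cr,(784,560),interpolation=cv2.INTER_CUBIC))
E
```

```text
pin [585.8 288.3  46. ] dial enc 557.9932250976562 218.03970336914062 42.877376556396484 lsq [558.81842095 219.53538373] 40.53409375319807
dist 73.8686541005919 yaw 2.7676759949503777
((566.7774658203125, 247.84011840820312), (138.78109741210938, 91.72802734375), 67.70330047607422)
```

View pics/c1.png

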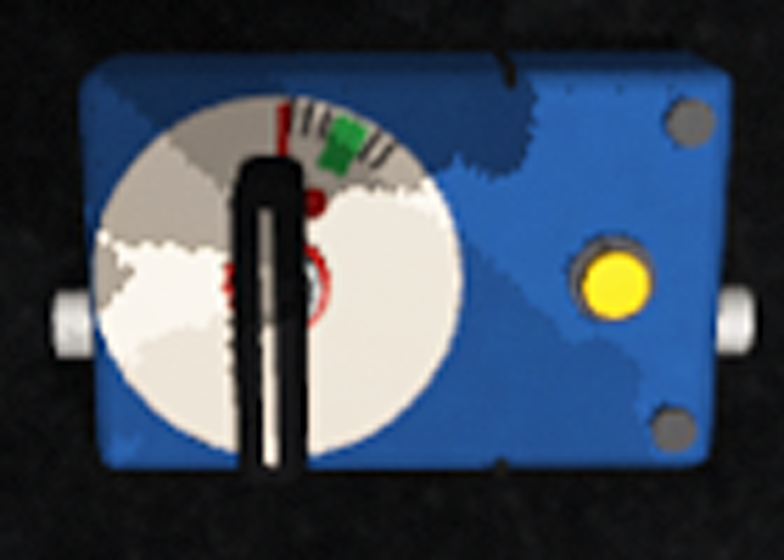

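Request:
{"op": "carry_out", "data": {"delta_pos": [[-0.0045, -0.0153, 0.04], [-0.0045, -0.0153, 0.09], [-0.0045, -0.0153, 0.14], [-0.0045, -0.0153, 0.18], [-0.0045, -0.0153, 0.2], [-0.0045, -0.0153, 0.211], [-0.0045, -0.0153, 0.211], [-0.0045, -0.0153, 0.211]], "rot": [[0, 0, -0.3], [0, 0, -0.3], [0, 0, -0.3], [0, 0, -0.3], [0, 0, -0.3], [0, 0, -0.3], [0, 0, -0.3], [0, 0, -0.3]], "claw": 0.045}}

```text
clock: 3.95
eef_pos: [559.6, 219.9, 86.3]
tcp_rot: [3.14, 0.001, 2.757]
contact_force: [-0.2, 0.6, 0.5]
opening: 0.53
grasp_force: 0.0
```

Request:
{"op": "carry_out", "data": {"delta_pos": [[0, 0, 0], [0, 0, 0], [0, 0, 0], [0, 0, 0], [0, 0, 0], [0, 0, 0]], "rot": [[0, 0, 0], [0, 0, 0], [0, 0, 0], [0, 0, 0], [0, 0, 0], [0, 0, 0]], "claw": 0.0, "grip_force": 25}}

```text
clock: 4.7
eef_pos: [559.6, 220.0, 86.2]
tcp_rot: [3.14, 0.001, 2.756]
contact_force: [-1.1, 2.2, 6.0]
opening: 0.159
grasp_force: 29.8
```

Run:
```python
from h import *
print(r.sense())
```

```text
{'clock': 4.7, 'qpos': array([ 3.71948247e-01,  5.20840582e-01,  1.80985265e+00,  4.74645425e-04,
        8.09177082e-01, -8.13897275e-01]), 'qvel': array([ 0.00069492, -0.00125601,  0.00081522, -0.00042461,  0.00072775,
        0.00120255]), 'joint_efforts': array([-1.43419549e+00, -5.94372654e+01, -2.33121765e+01, -5.69520369e-01,
        6.79465491e-03,  2.76721221e-04]), 'eef_pos': array([559.56459218, 220.01685451,  86.1671217 ]), 'tcp_rot': array([3.14015988e+00, 1.01577967e-03, 2.75631387e+00]), 'contact_force': array([-1.07319383,  2.15596676,  5.95717711]), 'wrist_torque': array([0.3333111 , 0.15635496, 0.00254932]), 'grasp_force': 29.75648581981659, 'opening': 0.15893242932762822}
```

Request:
{"op": "carry_out", "data": {"delta_pos": [[0, 0, 0], [0, 0, 0], [0, 0, 0], [0, 0, 0], [0, 0, 0], [0, 0, 0], [0, 0, 0], [0, 0, 0]], "rot": [[0, 0, 5], [0, 0, 10], [0, 0, 14], [0, 0, 18], [0, 0, 21], [0, 0, 23], [0, 0, 24], [0, 0, 24]]}}

```text
clock: 5.7
eef_pos: [559.4, 219.9, 86.1]
tcp_rot: [3.14, 0.0, 2.338]
contact_force: [-2.2, 1.1, 6.8]
opening: 0.16
grasp_force: 30.0
```

Run:
```python
from h import *
s=r.sense();print(s['wrist_torque'],s['tcp_rot'],s['eef_pos'],s['contact_force'])
```

```text
[0.23576862 0.24056155 0.21048768] [3.14037475e+00 4.29706226e-04 2.33774250e+00] [559.41973359 219.87323926  86.13757582] [-2.15241495  1.10870215  6.84648456]
```

Request:
{"op": "carry_out", "data": {"delta_pos": [[0, 0, 0], [0, 0, 0], [0, 0, 0], [0, 0, 0], [0, 0, 0], [0, 0, 0], [0, 0, 0], [0, 0, 0]], "rot": [[0, 0, 1], [0, 0, 2], [0, 0, 2.5], [0, 0, 2.5], [0, 0, 2.5], [0, 0, 2.5], [0, 0, 2.5], [0, 0, 2.5]]}}

```text
clock: 6.7
eef_pos: [559.4, 219.8, 86.2]
tcp_rot: [3.14, 0.0, 2.294]
contact_force: [-0.3, 1.7, 6.6]
opening: 0.16
grasp_force: 30.0
```

Request:
{"op": "carry_out", "data": {"delta_pos": [[0, 0, 0], [0, 0, 0], [0, 0, 0], [0, 0, 0], [0, 0, 0], [0, 0, 0], [0, 0, 0], [0, 0, 0]], "rot": [[0, 0, 0], [0, 0, 0], [0, 0, 0], [0, 0, 0], [0, 0, 0], [0, 0, 0], [0, 0, 0], [0, 0, 0]]}}

```text
clock: 7.7
eef_pos: [559.4, 219.8, 86.2]
tcp_rot: [3.14, 0.0, 2.295]
contact_force: [-0.9, 0.8, 7.5]
opening: 0.159
grasp_force: 30.0
```

Run:
```python
from h import *
s=r.sense();print(s['wrist_torque'],s['tcp_rot'],s['eef_pos'],s['contact_force'])
```

```text
[0.22708054 0.28028774 0.29265954] [3.14044844e+00 3.78747240e-04 2.29451282e+00] [559.36788006 219.83094605  86.16264745] [-0.93441611  0.83245474  7.45305201]
```

Request:
{"op": "carry_out", "data": {"delta_pos": [[0, 0, 0], [0, 0, 0], [0, 0, 0], [0, 0, 0]], "rot": [[0, 0, -8], [0, 0, -16], [0, 0, -24], [0, 0, -26.4]]}}

```text
clock: 8.2
eef_pos: [559.5, 220.0, 86.1]
tcp_rot: [3.14, 0.001, 2.757]
contact_force: [-1.1, 2.0, 6.6]
opening: 0.162
grasp_force: 29.8
```

Request:
{"op": "carry_out", "data": {"delta_pos": [[0, 0, 0], [0, 0, 0], [0, 0, 0], [0, 0, -0.03], [0, 0, -0.08], [0, 0, -0.13], [0, 0, -0.16], [0, 0, -0.16]], "rot": [[0, 0, 0], [0, 0, 0], [0, 0, 0], [0, 0, 0], [0, 0, 0], [0, 0, 0], [0, 0, 0], [0, 0, 0]], "claw": 0.045}}

```text
clock: 9.2
eef_pos: [560.2, 219.9, 247.9]
tcp_rot: [3.138, 0.004, 2.754]
contact_force: [0.2, 0.1, -0.6]
opening: 0.527
grasp_force: 0.0
```

Run:
```python
from h import *
im,s=snap("wrist","w2.png"); print(s["eef_pos"],s["tcp_rot"],s["clock"])
p=w2pix("wrist",(558.5,219.7,45),s); print(p)
u,v=p.astype(int); cr=im[max(0,v-70):v+60,max(0,u-80):u+100]; cv2.imwrite("pics/c2.png",cv2.resize(cr,(720,520),interpolation=cv2.INTER_CUBIC))
```

```text
[560.21156221 219.89745267 247.89178115] [3.13841547 0.00350423 2.75424258] 9.2
[279.6 185.2]
```

View pics/c2.png

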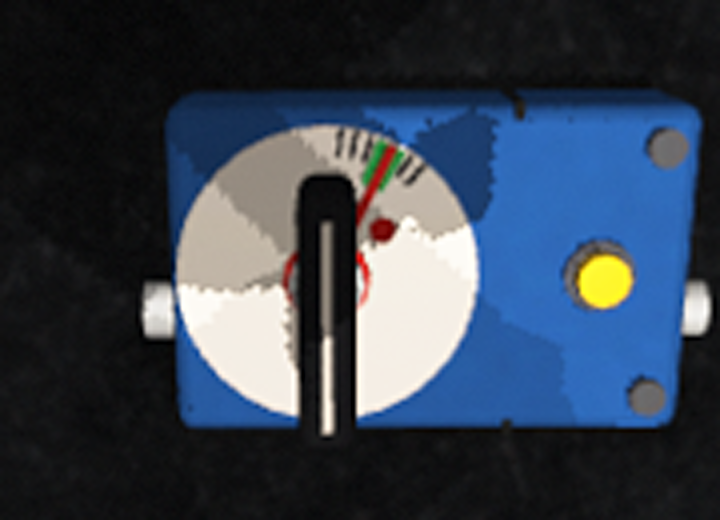

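The needle stands in the middle of the green band (about (380,170) in the crop) and the handle is back at rest. Next is the grey clamp.

Request:
{"op": "carry_out", "data": {"delta_pos": [[-0.022, -0.053, -0.006], [-0.044, -0.106, -0.012], [-0.067, -0.16, -0.018], [-0.089, -0.213, -0.024], [-0.112, -0.267, -0.03], [-0.134, -0.32, -0.036], [-0.157, -0.374, -0.042], [-0.179, -0.427, -0.048]], "rot": [[0, 0, -0.5], [0, 0, -1], [0, 0, -1.5], [0, 0, -2], [0, 0, -2.5], [0, 0, -3], [0, 0, -3.5], [0, 0, -3.5]]}}

```text
clock: 10.25
eef_pos: [562.6, -245.2, 291.4]
tcp_rot: [3.141, -0.003, 2.816]
contact_force: [0.0, 0.1, 0.5]
opening: 0.527
grasp_force: 0.0
```

Request:
{"op": "carry_out", "data": {"delta_pos": [[0, 0, 0], [0, 0, 0], [0, 0, 0]], "rot": [[0, 0, 0], [0, 0, 0], [0, 0, 0]]}}

```text
clock: 10.62
eef_pos: [563.3, -242.0, 292.4]
tcp_rot: [3.141, -0.002, 2.817]
contact_force: [-1.1, -0.7, 1.0]
opening: 0.527
grasp_force: 0.0
```

Run:
```python
from h import *
im,s=snap("wrist","w3.png"); print(s["eef_pos"],s["tcp_rot"],s["clock"],s["qpos"])
for t in["clamp_b","clamp_b_pinhead","clamp_b_screw"]:
    for d in r.recognise(t,"wrist"): print(t,np.round(d["box"],1),round(d["p"],2))
cv2.imwrite("pics/w3b.png",cv2.resize(im,(800,600)))
```

```text
[ 563.33653593 -242.01713817  292.36063146] [ 3.14115384e+00 -1.70441629e-03  2.81697958e+00] 10.625 [-4.08371249e-01  3.04204383e-01  1.61998959e+00  3.13895035e-04
  1.21913385e+00 -1.65466250e+00]
clamp_b [230.1 140.8 355.8 218.7] 0.9
clamp_b_screw [257.1 162.  277.7 221. ] 0.75
```

View pics/w3b.png

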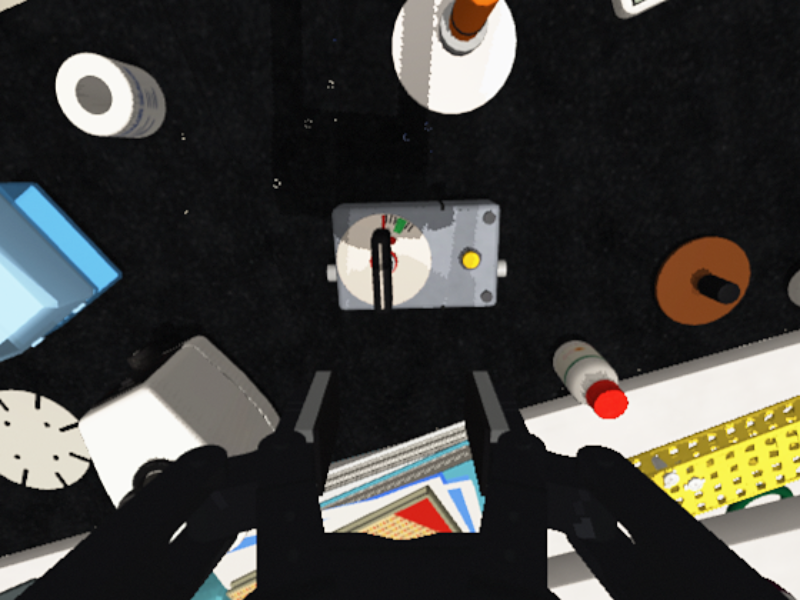

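The grey clamp shows its dial at (383,260) and pin at (471,260) in the 800-px view, almost aligned with the tool.

Run:
```python
from h import *
im=cv2.imread("pics/w3.png"); s=r.sense()
clamp(im,s,(268,182),(329.5,182))
# same by image analogy: block a measured w/ same function; block long edges via top-face threshold
g=cv2.cvtColor(im,cv2.COLOR_BGR2GRAY); m,c=blob(cv2.morphologyEx((g>60).astype(np.uint8),cv2.MORPH_OPEN,np.ones((5,5))),(310,200))
cn=np.vstack(cv2.findContours(m.astype(np.uint8),0,2)[0])
w=np.array([pix2w("wrist",*p[0],40,s)[:2] for p in cn],np.float32); print(cv2.minAreaRect(w))
```

```text
pin [ 586.5 -189.4   46. ] dial enc 567.4815673828125 -259.4964904785156 47.342430114746094 lsq [ 568.66214923 -259.75156888] 45.46339022309469
dist 72.5777663163737 yaw 2.893272803850738
((571.4918823242188, -232.16111755371094), (153.3139190673828, 91.20865631103516), 72.99044036865234)
```

Run:
```python
from h import *
s=r.sense()
for f in("w1.png","w3.png"):
    im=cv2.imread("pics/"+f).astype(int); B,G,Rr=im[...,0],im[...,1],im[...,2]
    m=((Rr-B>4)&(G>90)&(Rr-G<40)&(Rr-B<60)).astype(np.uint8); yy,xx=np.mgrid[:420,:560]; m[np.hypot(xx-269,yy-181)>45]=0
    m=cv2.morphologyEx(m,cv2.MORPH_OPEN,np.ones((3,3)))
    hull=cv2.convexHull(np.vstack([c for c in cv2.findContours(m,0,2)[0] if len(c)>8]))
    e=cv2.fitEllipse(hull); print(f,e, pix2w("wrist",*e[0],42,s))
im=cv2.imread("pics/w3.png")
cv2.imwrite("pics/c3.png",cv2.resize(im[130:230,220:360],(784,560),interpolation=cv2.INTER_CUBIC))
```

```text
w1.png ((268.95538330078125, 179.14234924316406), (63.02920913696289, 65.40678405761719), 100.60767364501953) [ 561.6 -257.    42. ]
w3.png ((268.2561950683594, 181.53578186035156), (64.57722473144531, 66.87728881835938), 100.98812866210938) [ 564.1 -258.8   42. ]
```

View pics/c3.png

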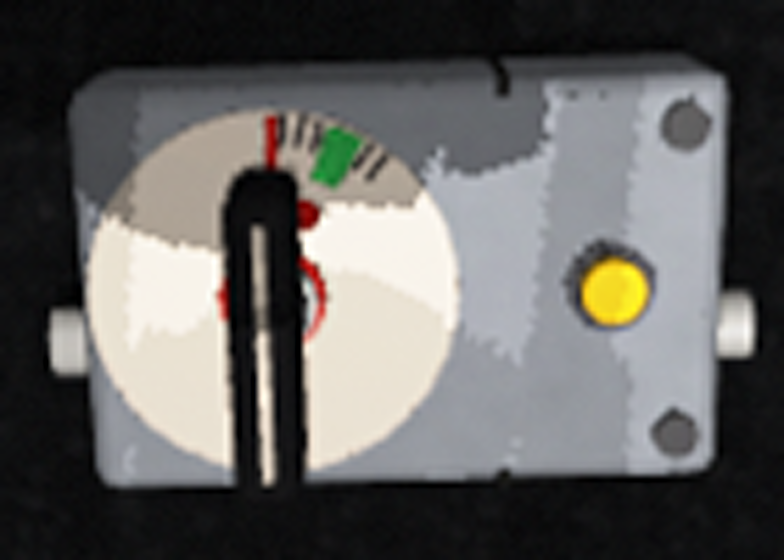

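The grey clamp's dial is at (275,290) in the crop and its pin at (613,290). Target is TCP (564.5, -259) with yaw 2.842.

Request:
{"op": "carry_out", "data": {"delta_pos": [[-0.0065, -0.0157, 0.04], [-0.0065, -0.0157, 0.09], [-0.0065, -0.0157, 0.14], [-0.0065, -0.0157, 0.18], [-0.0065, -0.0157, 0.198], [-0.0065, -0.0157, 0.206], [-0.0065, -0.0157, 0.206], [-0.0065, -0.0157, 0.206]], "rot": [[0, 0, -1.4], [0, 0, -1.4], [0, 0, -1.4], [0, 0, -1.4], [0, 0, -1.4], [0, 0, -1.4], [0, 0, -1.4], [0, 0, -1.4]]}}

```text
clock: 11.82
eef_pos: [565.6, -260.8, 88.8]
tcp_rot: [-3.141, 0.002, 2.84]
contact_force: [0.5, 0.6, 0.6]
opening: 0.528
grasp_force: 0.0
```

Request:
{"op": "carry_out", "data": {"delta_pos": [[0, 0, 0], [0, 0, 0], [0, 0, 0], [0, 0, 0], [0, 0, 0], [0, 0, 0]], "rot": [[0, 0, 0], [0, 0, 0], [0, 0, 0], [0, 0, 0], [0, 0, 0], [0, 0, 0]], "claw": 0.0, "grip_force": 25}}

```text
clock: 12.58
eef_pos: [565.6, -259.3, 88.3]
tcp_rot: [3.14, 0.001, 2.84]
contact_force: [1.5, 7.0, 6.7]
opening: 0.16
grasp_force: 26.8
```

Run:
```python
from h import *
s=r.sense();print(s['wrist_torque'],s['tcp_rot'],s['eef_pos'],s['contact_force'],s['opening'])
```

```text
[ 1.3166066  -0.29005074 -0.02247313] [3.13975483e+00 1.18652475e-03 2.83966846e+00] [ 565.61647474 -259.28967884   88.34368732] [1.54147352 7.03739108 6.73843382] 0.15989367226257598
```

Request:
{"op": "carry_out", "data": {"delta_pos": [[0, 0, 0], [0, 0, 0], [0, 0, 0], [0, 0, 0], [0, 0, 0], [0, 0, 0], [0, 0, 0], [0, 0, 0]], "rot": [[0, 0, 5], [0, 0, 10], [0, 0, 14], [0, 0, 18], [0, 0, 22], [0, 0, 25], [0, 0, 26.4], [0, 0, 26.4]]}}

```text
clock: 13.58
eef_pos: [565.4, -259.5, 88.3]
tcp_rot: [3.14, 0.0, 2.379]
contact_force: [0.6, 6.7, 7.6]
opening: 0.155
grasp_force: 27.0
```

Request:
{"op": "carry_out", "data": {"delta_pos": [[0, 0, 0], [0, 0, 0], [0, 0, 0], [0, 0, 0], [0, 0, 0], [0, 0, 0], [0, 0, 0], [0, 0, 0]], "rot": [[0, 0, 0], [0, 0, 0], [0, 0, 0], [0, 0, 0], [0, 0, 0], [0, 0, 0], [0, 0, 0], [0, 0, 0]]}}

```text
clock: 14.58
eef_pos: [565.4, -259.5, 88.3]
tcp_rot: [3.14, 0.0, 2.38]
contact_force: [-0.1, 7.4, 7.4]
opening: 0.16
grasp_force: 27.0
```

Request:
{"op": "carry_out", "data": {"delta_pos": [[0, 0, 0], [0, 0, 0], [0, 0, 0], [0, 0, 0], [0, 0, 0], [0, 0, 0], [0, 0, 0], [0, 0, 0]], "rot": [[0, 0, 0], [0, 0, 0], [0, 0, 0], [0, 0, 0], [0, 0, -8], [0, 0, -16], [0, 0, -24], [0, 0, -26.4]]}}

```text
clock: 15.58
eef_pos: [565.7, -259.3, 88.4]
tcp_rot: [3.14, 0.001, 2.842]
contact_force: [2.5, 7.9, 6.1]
opening: 0.157
grasp_force: 26.9
```

Request:
{"op": "carry_out", "data": {"delta_pos": [[0, 0, 0], [0, 0, 0], [0, 0, 0], [0, 0, -0.03], [0, 0, -0.08], [0, 0, -0.13], [0, 0, -0.16], [0, 0, -0.16]], "rot": [[0, 0, 0], [0, 0, 0], [0, 0, 0], [0, 0, 0], [0, 0, 0], [0, 0, 0], [0, 0, 0], [0, 0, 0]], "claw": 0.045}}

```text
clock: 16.58
eef_pos: [565.9, -261.2, 250.1]
tcp_rot: [-3.141, 0.005, 2.84]
contact_force: [0.3, -0.1, -0.7]
opening: 0.526
grasp_force: 0.0
```

Run:
```python
from h import *
im,s=snap("wrist","w4.png"); print(s["eef_pos"],s["tcp_rot"],s["clock"])
p=w2pix("wrist",(564.5,-259,45),s); print(p)
u,v=p.astype(int); cr=im[max(0,v-70):v+60,max(0,u-80):u+100]; cr=cv2.resize(cr,(720,520),interpolation=cv2.INTER_CUBIC)
cv2.imwrite("pics/c4.png",cr)
im,s2=snap("top","top1.png")
for t in("pot_lid","rest","dabber","pot"):
    for d in r.recognise(t,"top"): print(t,np.round(d["box"]),round(d["p"],2))
```

```text
[ 565.93672526 -261.17361001  250.08629273] [-3.14085046  0.00496425  2.83978143] 16.575
[282.7 183.9]
pot_lid [237. 241. 262. 266.] 0.92
pot_lid [188. 242. 219. 267.] 0.69
pot_lid [277. 158. 303. 187.] 0.65
rest [326. 241. 359. 275.] 0.58
dabber [329. 254. 347. 268.] 0.44
```

View pics/c4.png

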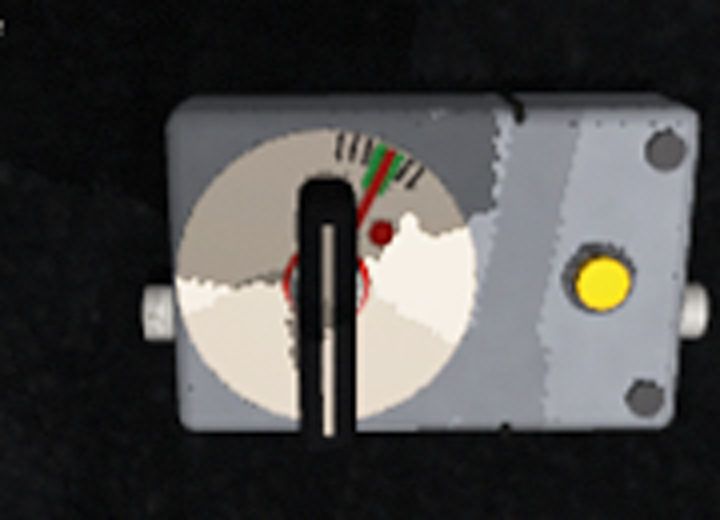

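Clamp b's needle is also mid-green. Next I'll look at the pot.

Request:
{"op": "carry_out", "data": {"delta_pos": [[0.03, 0.04, -0.006], [0.06, 0.08, -0.012], [0.091, 0.12, -0.018], [0.121, 0.16, -0.025], [0.151, 0.2, -0.031], [0.181, 0.239, -0.037], [0.212, 0.279, -0.044], [0.242, 0.319, -0.05]], "rot": [[0, 0, 0], [0, 0, 0], [0, 0, 0], [0, 0, 0], [0, 0, 0], [0, 0, 0], [0, 0, 0], [0, 0, 0]]}}

```text
clock: 17.88
eef_pos: [427.3, 117.3, 296.9]
tcp_rot: [-3.141, -0.001, 2.84]
contact_force: [0.4, 0.7, -0.3]
opening: 0.528
grasp_force: 0.0
```

Request:
{"op": "carry_out", "data": {"delta_pos": [[0, 0, 0], [0, 0, 0], [0, 0, 0]], "rot": [[0, 0, 0], [0, 0, 0], [0, 0, 0]]}}

```text
clock: 18.25
eef_pos: [428.6, 115.1, 296.8]
tcp_rot: [-3.141, -0.001, 2.839]
contact_force: [-0.5, 0.1, -0.9]
opening: 0.528
grasp_force: 0.0
```

```bash
cat >> h.py <<'E'
def pins():
    for f,p,rt,px in(("w2.png",[560.21,219.9,247.89],[3.13841547,.00350423,2.75424258],(348,184)),("w4.png",[565.94,-261.17,250.09],[-3.14085,.00496,2.83978],(350,184))):
        s={"eef_pos":p,"tcp_rot":rt}; h=cv2.cvtColor(cv2.imread("pics/"+f),cv2.COLOR_BGR2HSV).astype(int)
        _,c=blob((h[...,0]>20)&(h[...,0]<35)&(h[...,1]>140)&(h[...,2]>120),px); print(f,c,pix2w("wrist",*c,46.5,s))
E
python3 - <<'E'
from h import *
pins()
im,s=snap("wrist","w5.png"); print(s["eef_pos"],s["tcp_rot"],s["clock"])
for t in["pot_lid","pot"]:
    for d in r.recognise(t,"wrist"): print(t,np.round(d["box"],1),round(d["p"],2))
cv2.imwrite("pics/w5b.png",cv2.resize(im,(800,600)))
E
```

```text
w2.png [349.6137931  184.69655172] [585.3 287.8  46.5]
w4.png [352.30714286 183.38571429] [ 585.3 -189.    46.5]
[428.55414117 115.09529978 296.84976814] [-3.14093670e+00 -5.17873216e-04  2.83893951e+00] 18.25
pot_lid [251.9 134.6 325.8 206.5] 0.96
pot_lid [369.   91.1 440.1 163.3] 0.71
```

View pics/w5b.png

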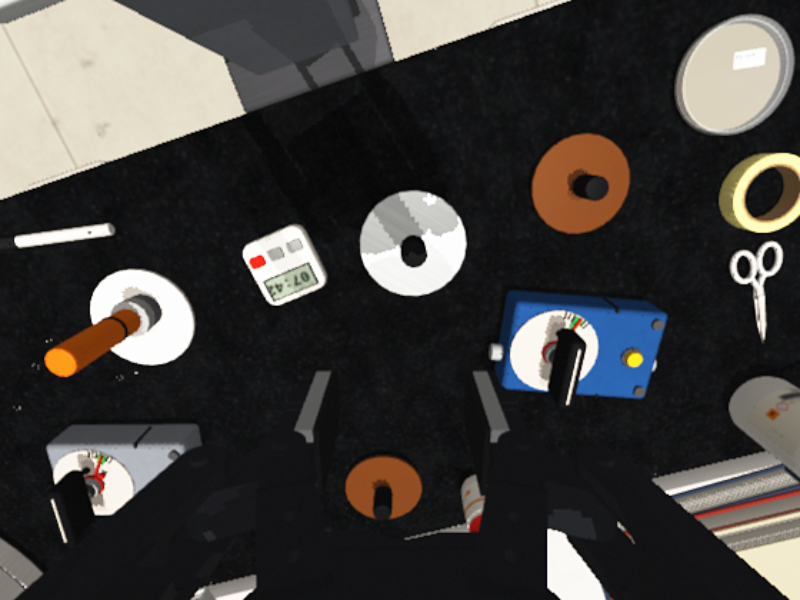

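The wrist view shows the white lid with its black knob at (413,245). The rest and dabber are at the left, at (142,316), and the brown decoys are nearby.

Run:
```python
from h import *
im=cv2.imread("pics/w5.png"); s=r.sense(); g=im.max(2)
h=cv2.cvtColor(im,cv2.COLOR_BGR2HSV).astype(int)
wm=((h[...,1]<50)&(h[...,2]>80)).astype(np.uint8)
m,c=blob(wm,(289,168)); hull=cv2.convexHull(np.vstack(cv2.findContours(m.astype(np.uint8),0,2)[0])); e=cv2.fitEllipse(hull)
print("lid",e,pix2w("wrist",*e[0],59,s))
yy,xx=np.mgrid[:420,:560]
kb=(g<45)&(np.hypot(xx-289,yy-172)<16); print("knob",xx[kb].mean(),yy[kb].mean(),kb.sum(),pix2w("wrist",xx[kb].mean(),yy[kb].mean(),85,s))
m,c=blob(wm,(80,225)); hull=cv2.convexHull(np.vstack(cv2.findContours(m.astype(np.uint8),0,2)[0])); e=cv2.fitEllipse(hull)
print("rest",e,pix2w("wrist",*e[0],6,s))
o=(abs(h[...,0]-12)<8)&(h[...,1]>150)&(h[...,2]>90)&(xx<110)&(yy>200)
print("dab orange",xx[o].min(),xx[o].max(),yy[o].min(),yy[o].max())
ot=o&(h[...,2]>225); print(ot.sum(), xx[ot].mean(),yy[ot].mean(),pix2w("wrist",xx[ot].mean(),yy[ot].mean(),120,s))
print(togo((530,15,300)))
```

```text
lid ((288.68475341796875, 169.89202880859375), (74.01537322998047, 74.9704818725586), 68.9421157836914) [420.3 126.9  59. ]
knob 289.06666666666666 175.43666666666667 300 [420.9 126.5  85. ]
rest ((99.18883514404297, 221.3910369873047), (63.79304885864258, 76.9137191772461), 121.4375228881836) [ 421.7 -148.2    6. ]
dab orange 31 97 217 324
326 42.104294478527606 253.72392638036808 [ 416.  -141.5  120. ]
[-0.1267 -0.0654 -0.003 ]
```

Request:
{"op": "carry_out", "data": {"delta_pos": [[0.011, 0.0087, 0.04], [0.011, 0.0087, 0.09], [0.011, 0.0087, 0.14], [0.011, 0.0087, 0.18], [0.011, 0.0087, 0.198], [0.011, 0.0087, 0.207], [0.011, 0.0087, 0.207], [0.011, 0.0087, 0.207]], "rot": [[0, 0, 0], [0, 0, 0], [0, 0, 0], [0, 0, 0], [0, 0, 0], [0, 0, 0], [0, 0, 0], [0, 0, 0]]}}

```text
clock: 19.4
eef_pos: [421.1, 127.7, 91.0]
tcp_rot: [3.141, 0.001, 2.84]
contact_force: [-0.2, -1.1, 0.5]
opening: 0.53
grasp_force: 0.0
```

Request:
{"op": "carry_out", "data": {"delta_pos": [[0, 0, 0], [0, 0, 0], [0, 0, 0], [0, 0, 0], [0, 0, 0], [0, 0, 0]], "rot": [[0, 0, 0], [0, 0, 0], [0, 0, 0], [0, 0, 0], [0, 0, 0], [0, 0, 0]], "claw": 0.0, "grip_force": 25}}

```text
clock: 20.15
eef_pos: [420.8, 127.6, 90.8]
tcp_rot: [3.141, 0.001, 2.84]
contact_force: [-1.2, -1.2, 6.4]
opening: 0.226
grasp_force: 24.9
```

Request:
{"op": "carry_out", "data": {"delta_pos": [[0, 0, -0.02], [0, 0, -0.05], [-0.03, -0.016, -0.06], [-0.069, -0.038, -0.06], [-0.105, -0.057, -0.05], [-0.138, -0.075, -0.03], [-0.138, -0.075, 0], [-0.138, -0.075, 0.02]], "rot": [[0, 0, 0], [0, 0, 0], [0, 0, 0], [0, 0, 0], [0, 0, 0], [0, 0, 0], [0, 0, 0], [0, 0, 0]]}}

```text
clock: 21.15
eef_pos: [529.4, 14.5, 68.8]
tcp_rot: [-3.141, -0.001, 2.839]
contact_force: [0.1, -0.0, -0.3]
opening: 0.228
grasp_force: 24.6
```

Request:
{"op": "carry_out", "data": {"delta_pos": [[0, 0, 0.02], [0, 0, 0.0265], [0, 0, 0.0275], [0, 0, 0.0275]], "rot": [[0, 0, 0], [0, 0, 0], [0, 0, 0], [0, 0, 0]]}}

```text
clock: 21.65
eef_pos: [530.3, 15.1, 43.4]
tcp_rot: [3.141, 0.001, 2.84]
contact_force: [0.5, -0.8, -0.8]
opening: 0.226
grasp_force: 24.6
```

Request:
{"op": "carry_out", "data": {"delta_pos": [[0, 0, 0.0017], [0, 0, 0.0017]], "rot": [[0, 0, 0], [0, 0, 0]]}}

```text
clock: 21.9
eef_pos: [530.5, 15.0, 41.7]
tcp_rot: [3.141, 0.001, 2.84]
contact_force: [0.4, 0.3, 3.7]
opening: 0.223
grasp_force: 25.0
```

Request:
{"op": "carry_out", "data": {"delta_pos": [[0, 0, 0], [0, 0, 0], [0, 0, 0], [0, 0, -0.04], [0, 0, -0.09], [0.01, -0.03, -0.14], [0.025, -0.08, -0.18], [0.04, -0.13, -0.21]], "rot": [[0, 0, 0], [0, 0, 0], [0, 0, 0], [0, 0, 0], [0, 0, 0], [0, 0, 0], [0, 0, 0], [0, 0, 0]], "claw": 0.05}}

```text
clock: 22.9
eef_pos: [453.0, -97.4, 252.3]
tcp_rot: [3.142, 0.002, 2.841]
contact_force: [1.2, 0.4, 0.5]
opening: 0.581
grasp_force: 0.0
```

Request:
{"op": "carry_out", "data": {"delta_pos": [[0.016, -0.052, -0.02], [0.016, -0.052, -0.03], [0.016, -0.052, -0.03], [0.016, -0.052, -0.03]], "rot": [[0, 0, 0], [0, 0, 0], [0, 0, 0], [0, 0, 0]]}}

```text
clock: 23.4
eef_pos: [423.1, -140.6, 279.9]
tcp_rot: [3.141, -0.001, 2.841]
contact_force: [0.6, 0.1, 0.1]
opening: 0.587
grasp_force: 0.0
```

Run:
```python
from h import *
im,s=snap("wrist","w6.png"); print(s["eef_pos"],s["tcp_rot"],s["clock"])
for t in["dabber","rest"]:
    for d in r.recognise(t,"wrist"): print(t,np.round(d["box"],1),round(d["p"],2))
h=cv2.cvtColor(im,cv2.COLOR_BGR2HSV).astype(int); yy,xx=np.mgrid[:420,:560]
o=(abs(h[...,0]-12)<8)&(h[...,1]>150)&(h[...,2]>90)
m,c=blob(o&(h[...,2]>225),w2pix("wrist",(416,-142,120),s)); print(c,m.sum(),pix2w("wrist",*c,120,s))
m,c=blob(o,w2pix("wrist",(416,-142,100),s)); 
for v in range(yy[m].min(),yy[m].max()+1,4): print(v,xx[v][m[v]].min(),xx[v][m[v]].max(),end="; ")
cv2.imwrite("pics/w6b.png",cv2.resize(im,(800,600)))
```

```text
[ 423.09234891 -140.64622807  279.93034104] [ 3.14132860e+00 -9.20251790e-04  2.84133361e+00] 23.4
dabber [263.7 155.1 290.6 207.9] 0.6
dabber [278.3 301.2 286.9 312.5] 0.28
rest [231.9 136.1 311.8 211.5] 0.58
[280.68181818 200.95454545] 22 [ 424.7 -141.4  120. ]
168 274 276; 172 269 284; 176 267 286; 180 266 287; 184 265 287; 188 265 287; 192 264 287; 196 265 287; 200 268 284;
```

View pics/w6b.png

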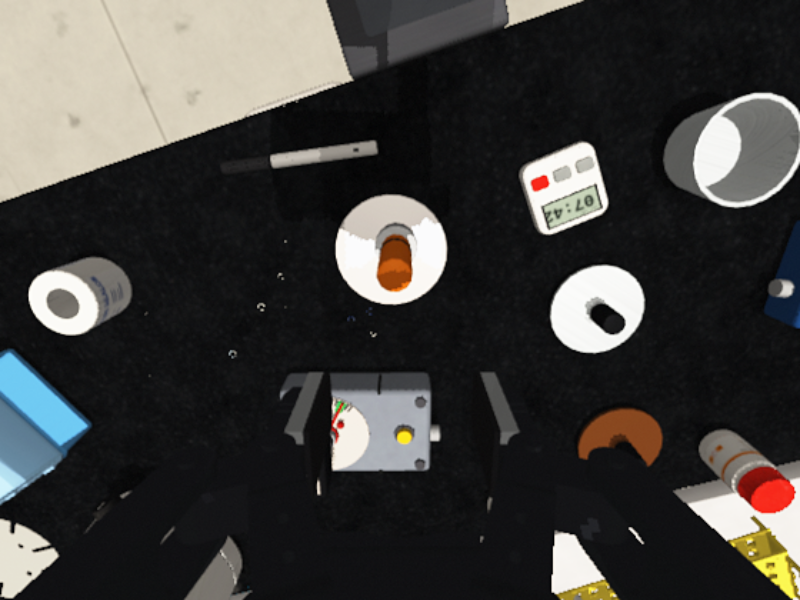

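The open pot is at upper right, and the lid lies flat at (598,308). The dabber stands on the rest, with its top at about (394,272) and its foot at (397,240).

Run:
```python
from h import *
im=cv2.imread("pics/w6.png"); s=r.sense()
print(pix2w("wrist",276,191,120,s),pix2w("wrist",276,189,117,s))
for p in((420,-142),(424,-141)):
    for z in(6,32,120):
        print(p,z,[w2pix("wrist",(p[0]+a,p[1]+b,z),s).tolist() for a,b in((0,0),(12,0),(-12,0),(0,12),(0,-12))])
h=cv2.cvtColor(im,cv2.COLOR_BGR2HSV).astype(int)
wm=((h[...,1]<50)&(h[...,2]>130)).astype(np.uint8)
m,c=blob(wm,(273,175)); e=cv2.fitEllipse(cv2.convexHull(np.vstack(cv2.findContours(m.astype(np.uint8),0,2)[0]))); print("rest",e,pix2w("wrist",*e[0],6,s))
m,c=blob(wm,(540,100)); e=cv2.fitEllipse(cv2.convexHull(np.vstack(cv2.findContours(m.astype(np.uint8),0,2)[0]))); print("potrim",e,pix2w("wrist",*e[0],55,s))
cv2.imwrite("pics/c6.png",cv2.resize(im[140:220,220:330],(770,560),interpolation=cv2.INTER_CUBIC))
```

```text
[ 414.1 -142.7  120. ] [ 413.  -142.4  117. ]
(420, -142) 6 [[279.3, 171.5], [282.0, 180.3], [276.4, 162.5], [288.3, 168.7], [270.2, 174.2]]
(420, -142) 32 [[279.1, 176.0], [282.1, 185.4], [276.1, 166.4], [288.8, 173.0], [269.5, 178.9]]
(420, -142) 120 [[278.6, 196.8], [282.5, 208.6], [274.7, 184.6], [291.1, 193.0], [266.2, 200.4]]
(424, -141) 6 [[280.9, 174.2], [283.7, 183.0], [278.1, 165.3], [290.0, 171.5], [271.9, 177.0]]
(424, -141) 32 [[280.9, 178.9], [283.9, 188.2], [277.9, 169.3], [290.6, 175.9], [271.3, 181.8]]
(424, -141) 120 [[281.0, 200.4], [284.7, 212.2], [277.1, 188.4], [293.4, 196.7], [268.6, 204.1]]
rest ((273.41357421875, 174.3203125), (76.69898223876953, 78.10169219970703), 99.77625274658203) [ 421.3 -150.2    6. ]
potrim ((524.09033203125, 104.52947998046875), (69.4192886352539, 88.585205078125), 42.26507568359375) [418.1 123.9  55. ]
```

View pics/c6.png

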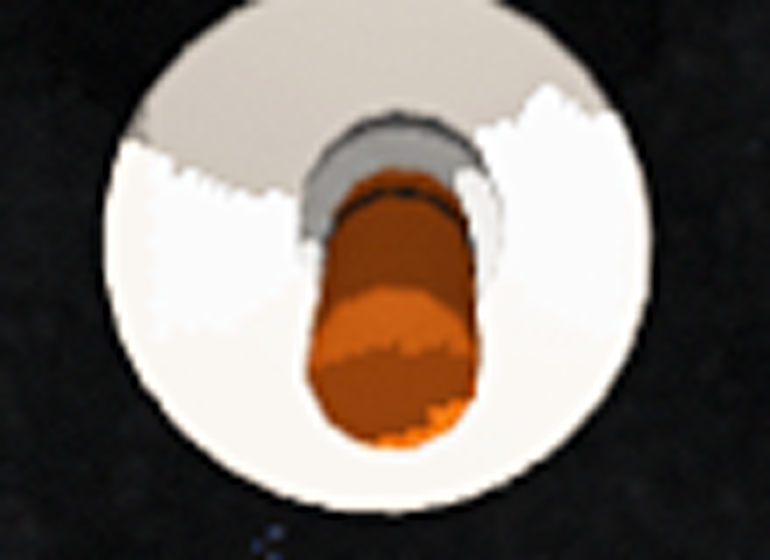

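Request:
{"op": "carry_out", "data": {"delta_pos": [[0.0066, -0.0038, 0.03], [0.0066, -0.0038, 0.08], [0.0066, -0.0038, 0.12], [0.0066, -0.0038, 0.15], [0.0066, -0.0038, 0.17], [0.0066, -0.0038, 0.181], [0.0066, -0.0038, 0.181], [0.0066, -0.0038, 0.181]], "rot": [[0, 0, 0], [0, 0, 0], [0, 0, 0], [0, 0, 0], [0, 0, 0], [0, 0, 0], [0, 0, 0], [0, 0, 0]]}}

```text
clock: 24.55
eef_pos: [415.9, -143.2, 100.2]
tcp_rot: [-3.142, 0.001, 2.84]
contact_force: [-0.8, -0.2, 0.3]
opening: 0.589
grasp_force: 0.0
```

Request:
{"op": "carry_out", "data": {"delta_pos": [[0, 0, 0], [0, 0, 0], [0, 0, 0], [0, 0, 0], [0, 0, 0], [0, 0, 0]], "rot": [[0, 0, 0], [0, 0, 0], [0, 0, 0], [0, 0, 0], [0, 0, 0], [0, 0, 0]], "claw": 0.0, "grip_force": 40}}

```text
clock: 25.3
eef_pos: [415.9, -143.3, 100.4]
tcp_rot: [-3.142, 0.001, 2.84]
contact_force: [-0.4, -0.6, 5.5]
opening: 0.27
grasp_force: 38.9
```

Request:
{"op": "carry_out", "data": {"delta_pos": [[0, 0, -0.03], [0, 0, -0.07], [0.013, 0.045, -0.09], [0.026, 0.09, -0.09], [0.04, 0.135, -0.09], [0.053, 0.18, -0.09], [0.066, 0.225, -0.09], [0.0757, 0.2593, -0.09]], "rot": [[0, 0, 0], [0, 0, 0], [0, 0, 0], [0, 0, 0], [0, 0, 0], [0, 0, 0], [0, 0, 0], [0, 0, 0]]}}

```text
clock: 26.3
eef_pos: [419.9, 128.7, 189.9]
tcp_rot: [3.141, 0.001, 2.841]
contact_force: [0.1, -0.5, -1.2]
opening: 0.269
grasp_force: 39.5
```

Request:
{"op": "carry_out", "data": {"delta_pos": [[0, 0, 0], [0, 0, 0]], "rot": [[0, 0, 0], [0, 0, 0]]}}

```text
clock: 26.55
eef_pos: [419.8, 126.6, 189.6]
tcp_rot: [-3.141, -0.0, 2.841]
contact_force: [-0.1, 0.2, -0.9]
opening: 0.268
grasp_force: 39.7
```

Run:
```python
from h import *
im,s=snap("wrist","w7.png"); print(s["eef_pos"],s["tcp_rot"],s["clock"])
for t in["dabber","pot"]:
    for d in r.recognise(t,"wrist"): print(t,np.round(d["box"],1),round(d["p"],2))
cv2.imwrite("pics/w7b.png",im[:,100:460])
for p in((420.8,127,55),(420.8+38,127,55),(420.8-38,127,55),(420.8,165,55),(420.8,89,55)): print(w2pix("wrist",p,s))
```

```text
[419.82829626 126.63484017 189.5943993 ] [-3.14115703e+00 -1.53662090e-04  2.84093528e+00] 26.55
dabber [126.8 184.9 204.5 258.9] 0.67
dabber [251.9 201.1 309.4 356.4] 0.65
pot [235.6 161.4 326.1 241.6] 0.68
pot [181.4 277.9 224.9 317.2] 0.47
[281.8 208.6]
[294.5 247.6]
[268. 166.]
[325.4 195.8]
[239.5 221. ]
```

View pics/w7b.png

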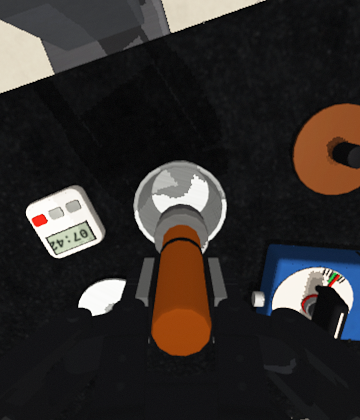

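Request:
{"op": "carry_out", "data": {"delta_pos": [[0, 0, 0.03], [0, 0, 0.055], [0, 0, 0.07], [0, 0, 0.072], [0, 0, 0.072], [0, 0, 0.072], [0, 0, 0.072], [0, 0, 0.072]], "rot": [[0, 0, 0], [0, 0, 0], [0, 0, 0], [0, 0, 0], [0, 0, 0], [0, 0, 0], [0, 0, 0], [0, 0, 0]]}}

```text
clock: 27.7
eef_pos: [420.3, 127.0, 117.9]
tcp_rot: [3.141, 0.001, 2.84]
contact_force: [-0.6, -0.1, -0.4]
opening: 0.272
grasp_force: 39.7
```

Request:
{"op": "carry_out", "data": {"delta_pos": [[0, 0, -0.02], [0, 0, -0.06], [0, 0, -0.09], [0, 0, -0.09]], "rot": [[0, 0, 0], [0, 0, 0], [0, 0, 0], [0, 0, 0]]}}

```text
clock: 28.2
eef_pos: [421.5, 127.4, 209.6]
tcp_rot: [3.139, 0.004, 2.84]
contact_force: [0.7, -0.6, -1.0]
opening: 0.27
grasp_force: 39.8
```

Run:
```python
from h import *
print(r.sense()["eef_pos"],togo((585.3,287.8,160)))
```

```text
[421.49199207 127.37878208 209.63179503] [-0.1086  0.2017  0.0506]
```

Request:
{"op": "carry_out", "data": {"delta_pos": [[-0.022, 0.041, 0], [-0.044, 0.081, 0], [-0.066, 0.122, 0], [-0.088, 0.163, 0], [-0.1086, 0.2017, 0.01], [-0.1086, 0.2017, 0.04], [-0.1086, 0.2017, 0.055], [-0.1086, 0.2017, 0.06]], "rot": [[0, 0, 0], [0, 0, 0], [0, 0, 0], [0, 0, 0], [0, 0, 0], [0, 0, 0], [0, 0, 0], [0, 0, 0]]}}

```text
clock: 29.2
eef_pos: [582.5, 286.6, 145.8]
tcp_rot: [-3.139, -0.002, 2.84]
contact_force: [-0.5, 0.1, -1.2]
opening: 0.27
grasp_force: 39.9
```

Request:
{"op": "carry_out", "data": {"delta_pos": [[0, 0, 0.003], [0, 0, 0.006], [0, 0, 0.009], [0, 0, 0.0115], [0, 0, 0.0135], [0, 0, 0.015], [0, 0, 0.015], [0, 0, 0.015]], "rot": [[0, 0, 0], [0, 0, 0], [0, 0, 0], [0, 0, 0], [0, 0, 0], [0, 0, 0], [0, 0, 0], [0, 0, 0]]}}

```text
clock: 30.2
eef_pos: [584.7, 287.6, 135.2]
tcp_rot: [3.14, 0.002, 2.84]
contact_force: [-3.2, -2.8, 18.6]
opening: 0.271
grasp_force: 42.1
```

Request:
{"op": "carry_out", "data": {"delta_pos": [[0, 0, -0.02], [0, 0, -0.06], [0, 0, -0.08], [0, 0, -0.08]], "rot": [[0, 0, 0], [0, 0, 0], [0, 0, 0], [0, 0, 0]]}}

```text
clock: 30.7
eef_pos: [584.5, 287.7, 214.3]
tcp_rot: [3.139, 0.002, 2.84]
contact_force: [0.0, -0.0, -1.5]
opening: 0.272
grasp_force: 40.0
```

Run:
```python
from h import *
im,s=snap("wrist","w8.png"); print(s["eef_pos"],togo((585.3,-189,215)))
u,v=w2pix("wrist",(585,288,41),s).astype(int); print(u,v)
cv2.imwrite("pics/w8b.png",im[:,100:460])
```

```text
[584.5208665  287.71128439 214.28684361] [-0.1429 -0.4544 -0.0025]
281 195
```

View pics/w8b.png

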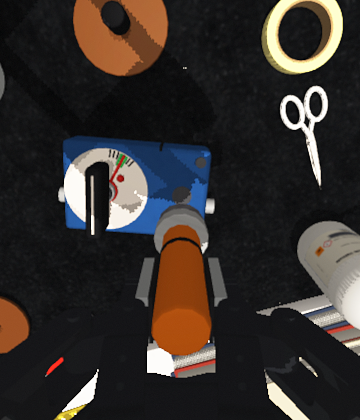

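The dabber sits straight in the grip, and clamp a's needle is still in the green. Pin b is next.

Request:
{"op": "carry_out", "data": {"delta_pos": [[-0.018, -0.057, 0], [-0.036, -0.114, 0], [-0.054, -0.17, 0], [-0.071, -0.227, 0], [-0.089, -0.284, 0], [-0.107, -0.341, 0], [-0.125, -0.398, 0], [-0.1429, -0.4544, 0]], "rot": [[0, 0, 0], [0, 0, 0], [0, 0, 0], [0, 0, 0], [0, 0, 0], [0, 0, 0], [0, 0, 0], [0, 0, 0]]}}

```text
clock: 31.75
eef_pos: [584.2, -190.7, 210.8]
tcp_rot: [3.141, -0.002, 2.84]
contact_force: [0.7, 0.3, -1.1]
opening: 0.268
grasp_force: 40.0
```

Request:
{"op": "carry_out", "data": {"delta_pos": [[0, 0, 0], [0, 0, 0.02], [0, 0, 0.05], [0, 0, 0.065], [0, 0, 0.067], [0, 0, 0.067]], "rot": [[0, 0, 0], [0, 0, 0], [0, 0, 0], [0, 0, 0], [0, 0, 0], [0, 0, 0]]}}

```text
clock: 32.5
eef_pos: [585.6, -188.8, 146.0]
tcp_rot: [3.142, 0.0, 2.841]
contact_force: [-0.1, -0.8, -1.8]
opening: 0.272
grasp_force: 40.2
```

Request:
{"op": "carry_out", "data": {"delta_pos": [[0, 0, 0.003], [0, 0, 0.006], [0, 0, 0.009], [0, 0, 0.0115], [0, 0, 0.0135], [0, 0, 0.0145], [0, 0, 0.0145]], "rot": [[0, 0, 0], [0, 0, 0], [0, 0, 0], [0, 0, 0], [0, 0, 0], [0, 0, 0], [0, 0, 0]]}}

```text
clock: 33.38
eef_pos: [587.4, -189.8, 134.8]
tcp_rot: [-3.142, 0.005, 2.84]
contact_force: [-4.1, 1.8, 28.2]
opening: 0.27
grasp_force: 43.2
```

Request:
{"op": "carry_out", "data": {"delta_pos": [[0, 0, -0.02], [0, 0, -0.06], [0, 0, -0.08], [0, 0, -0.08]], "rot": [[0, 0, 0], [0, 0, 0], [0, 0, 0], [0, 0, 0]]}}

```text
clock: 33.88
eef_pos: [586.0, -189.3, 212.5]
tcp_rot: [-3.142, 0.003, 2.84]
contact_force: [0.2, -0.2, -2.4]
opening: 0.271
grasp_force: 40.3
```

Run:
```python
from h import *
s=r.sense(); print(s["eef_pos"],s["tcp_rot"],togo((419,-146.5,100.5)))
```

```text
[ 586.03674248 -189.32920505  212.49387886] [-3.14151502e+00  2.84645647e-03  2.84015792e+00] [ 0.1725 -0.0087  0.1115]
```

Request:
{"op": "carry_out", "data": {"delta_pos": [[0.045, -0.002, 0], [0.09, -0.004, 0], [0.135, -0.006, 0], [0.1725, -0.0087, 0.02], [0.1725, -0.0087, 0.06], [0.1725, -0.0087, 0.09], [0.1725, -0.0087, 0.1], [0.1725, -0.0087, 0.1]], "rot": [[0, 0, 0], [0, 0, 0], [0, 0, 0], [0, 0, 0], [0, 0, 0], [0, 0, 0], [0, 0, 0], [0, 0, 0]]}}

```text
clock: 34.88
eef_pos: [417.4, -146.0, 110.4]
tcp_rot: [3.142, -0.002, 2.84]
contact_force: [0.2, -0.2, -0.9]
opening: 0.269
grasp_force: 40.3
```

Request:
{"op": "carry_out", "data": {"delta_pos": [[0, 0, 0.005], [0, 0, 0.009], [0, 0, 0.0105], [0, 0, 0.0105]], "rot": [[0, 0, 0], [0, 0, 0], [0, 0, 0], [0, 0, 0]]}}

```text
clock: 35.38
eef_pos: [418.0, -146.1, 100.7]
tcp_rot: [-3.142, 0.0, 2.84]
contact_force: [-0.6, -0.2, -0.6]
opening: 0.266
grasp_force: 40.3
```

Request:
{"op": "carry_out", "data": {"delta_pos": [[0, 0, 0.0008], [0, 0, 0.0012]], "rot": [[0, 0, 0], [0, 0, 0]]}}

```text
clock: 35.62
eef_pos: [418.4, -146.3, 100.3]
tcp_rot: [-3.142, 0.001, 2.84]
contact_force: [-3.0, 1.5, 17.0]
opening: 0.274
grasp_force: 41.6
```

Request:
{"op": "carry_out", "data": {"delta_pos": [[0, 0, 0], [0, 0, 0], [0, 0, 0], [0, 0, 0], [0, 0, -0.03], [0, 0, -0.08], [0, 0, -0.13], [0, 0, -0.18]], "rot": [[0, 0, 0], [0, 0, 0], [0, 0, 0], [0, 0, 0], [0, 0, 0], [0, 0, 0], [0, 0, 0], [0, 0, 0]], "claw": 0.05}}

```text
clock: 36.62
eef_pos: [417.7, -146.0, 281.0]
tcp_rot: [-3.142, 0.0, 2.84]
contact_force: [1.4, 0.1, -0.3]
opening: 0.586
grasp_force: 0.0
```

Run:
```python
from h import *
im,s=snap("wrist","w9.png"); print(s["eef_pos"],s["tcp_rot"],s["clock"])
h=cv2.cvtColor(im,cv2.COLOR_BGR2HSV).astype(int)
wm=((h[...,1]<50)&(h[...,2]>100)).astype(np.uint8)
for n,pt in(("rest",(421,-149,6)),("lid",(530,15,11)),("pot",(420,126,55))):
    px=w2pix("wrist",pt,s); m,c=blob(wm,px); e=cv2.fitEllipse(cv2.convexHull(np.vstack(cv2.findContours(m.astype(np.uint8),0,2)[0]))); print(n,px,e,pix2w("wrist",*e[0],pt[2],s))
cv2.imwrite("pics/w9b.png",cv2.resize(im,(800,600)))
print(togo((529,16,280)))
```

```text
[ 417.66990327 -146.00798915  281.04879018] [-3.14158122e+00  4.75656632e-05  2.84020786e+00] 36.625
rest [279.5 176. ] ((278.80865478515625, 176.55453491210938), (76.51225280761719, 77.99118041992188), 94.07439422607422) [ 421.4 -150.1    6. ]
lid [423.1 218.2] ((422.283447265625, 217.8323516845703), (58.441810607910156, 68.36829376220703), 58.81514358520508) [529.2  14.1  11. ]
pot [531.2 108.5] ((528.86572265625, 107.6351547241211), (69.12177276611328, 88.20392608642578), 42.49833297729492) [418.4 123.7  55. ]
[-0.0552  0.1879  0.0076]
```

View pics/w9b.png

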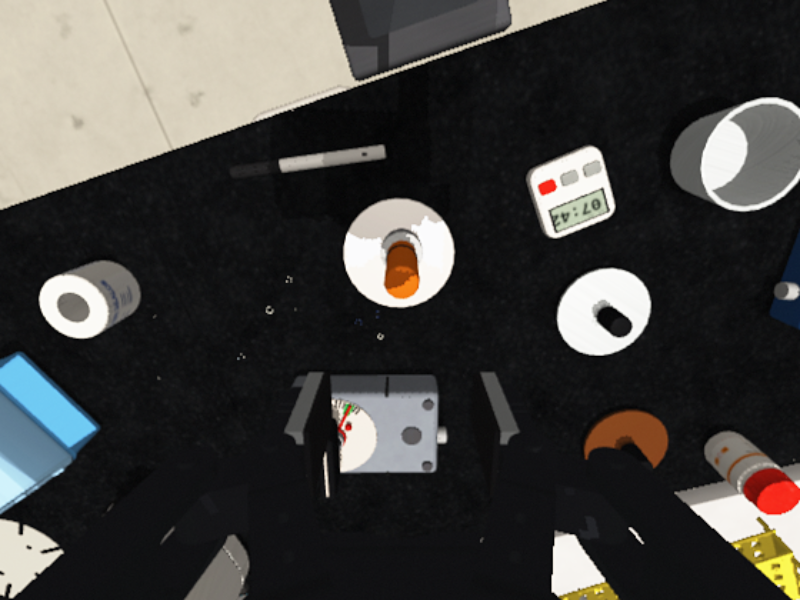

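The dabber stands upright on its rest (403,270) and pin b is down. The pot hasn't moved and the lid is where I laid it, so I'll fetch the lid.

Request:
{"op": "carry_out", "data": {"delta_pos": [[-0.015, 0.047, 0], [-0.03, 0.094, 0], [-0.045, 0.141, 0.02], [-0.06, 0.187, 0.06], [-0.06, 0.187, 0.11], [-0.06, 0.187, 0.16], [-0.06, 0.187, 0.2], [-0.06, 0.187, 0.21]], "rot": [[0, 0, 0], [0, 0, 0], [0, 0, 0], [0, 0, 0], [0, 0, 0], [0, 0, 0], [0, 0, 0], [0, 0, 0]]}}

```text
clock: 37.67
eef_pos: [528.9, 14.6, 67.0]
tcp_rot: [-3.14, -0.004, 2.84]
contact_force: [-0.3, -0.6, 0.4]
opening: 0.587
grasp_force: 0.0
```

Request:
{"op": "carry_out", "data": {"delta_pos": [[0, 0, 0.015], [0, 0, 0.0285], [0, 0, 0.0285], [0, 0, 0.0285]], "rot": [[0, 0, 0], [0, 0, 0], [0, 0, 0], [0, 0, 0]]}}

```text
clock: 38.17
eef_pos: [531.2, 14.6, 41.5]
tcp_rot: [3.141, 0.001, 2.84]
contact_force: [-0.0, 1.0, 0.3]
opening: 0.588
grasp_force: 0.0
```

Request:
{"op": "carry_out", "data": {"delta_pos": [[0, 0, 0], [0, 0, 0], [0, 0, 0], [0, 0, 0], [0, 0, 0], [0, 0, 0]], "rot": [[0, 0, 0], [0, 0, 0], [0, 0, 0], [0, 0, 0], [0, 0, 0], [0, 0, 0]], "claw": 0.0, "grip_force": 25}}

```text
clock: 38.92
eef_pos: [531.2, 14.6, 41.5]
tcp_rot: [3.141, 0.001, 2.84]
contact_force: [-0.9, 0.3, 6.5]
opening: 0.229
grasp_force: 24.3
```

Request:
{"op": "carry_out", "data": {"delta_pos": [[0, 0, -0.03], [0, 0, -0.08], [0.015, 0.02, -0.13], [0.03, 0.04, -0.18], [0.05, 0.06, -0.19], [0.066, 0.074, -0.19], [0.066, 0.074, -0.19], [0.066, 0.074, -0.19]], "rot": [[0, 0, 0], [0, 0, 0], [0, 0, 0], [0, 0, 0], [0, 0, 0], [0, 0, 0], [0, 0, 0], [0, 0, 0]]}}

```text
clock: 39.92
eef_pos: [489.8, 104.6, 230.7]
tcp_rot: [-3.141, 0.0, 2.841]
contact_force: [-1.3, 0.1, -0.1]
opening: 0.228
grasp_force: 24.8
```

Run:
```python
from h import *
im,s=snap("wrist","w10.png"); print(s["eef_pos"],s["tcp_rot"],s["clock"])
for d in r.recognise("pot","wrist"): print(np.round(d["box"],1),round(d["p"],2))
px=w2pix("wrist",(420.5,127,55),s); print(px)
h=cv2.cvtColor(im,cv2.COLOR_BGR2HSV).astype(int); yy,xx=np.mgrid[:420,:560]
wm=((h[...,1]<50)&(h[...,2]>60)&(np.hypot(xx-px[0],yy-px[1])<75)).astype(np.uint8)
m,c=blob(wm,px); e=cv2.fitEllipse(cv2.convexHull(np.vstack(cv2.findContours(m.astype(np.uint8),0,2)[0]))); print(e,pix2w("wrist",*e[0],55,s))
cv2.ellipse(im,e,(0,0,255),1); cv2.imwrite("pics/w10b.png",im)
```

```text
[489.82762952 104.56567504 230.7495553 ] [-3.14126703e+00  1.31622220e-07  2.84054988e+00] 39.925
[237.6  67.9 326.8 163.5] 0.83
[282.1 115.9]
((280.1993713378906, 114.29558563232422), (88.57027435302734, 92.28805541992188), 2.084818124771118) [418.7 125.8  55. ]
```

View pics/w10b.png

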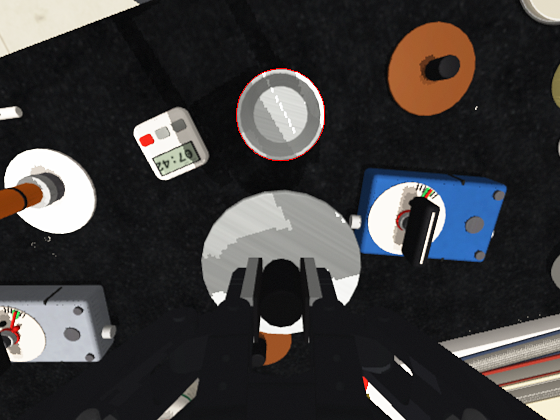

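The ellipse fits the pot rim at (280,114), so it hasn't moved. Next I'll put the lid on.

Request:
{"op": "carry_out", "data": {"delta_pos": [[0.03, 0, 0], [0.0733, 0.0005, 0.02], [0.0733, 0.0005, 0.06], [0.0733, 0.0005, 0.1], [0.0733, 0.0005, 0.12], [0.0733, 0.0005, 0.125], [0.0733, 0.0005, 0.125]], "rot": [[0, 0, 0], [0, 0, 0], [0, 0, 0], [0, 0, 0], [0, 0, 0], [0, 0, 0], [0, 0, 0]]}}

```text
clock: 40.9
eef_pos: [420.3, 126.9, 106.0]
tcp_rot: [-3.141, -0.0, 2.84]
contact_force: [-0.6, -0.1, -1.2]
opening: 0.224
grasp_force: 24.7
```

Request:
{"op": "carry_out", "data": {"delta_pos": [[0, 0, 0.004], [0, 0, 0.008], [0, 0, 0.011], [0, 0, 0.0135], [0, 0, 0.0135]], "rot": [[0, 0, 0], [0, 0, 0], [0, 0, 0], [0, 0, 0], [0, 0, 0]]}}

```text
clock: 41.52
eef_pos: [419.7, 127.1, 92.2]
tcp_rot: [-3.141, -0.0, 2.84]
contact_force: [-0.4, 0.9, -1.2]
opening: 0.227
grasp_force: 24.7
```

Request:
{"op": "carry_out", "data": {"delta_pos": [[0, 0, 0.001], [0, 0, 0.0017], [0, 0, 0.0017]], "rot": [[0, 0, 0], [0, 0, 0], [0, 0, 0]]}}

```text
clock: 41.9
eef_pos: [419.9, 127.1, 90.8]
tcp_rot: [3.142, 0.0, 2.84]
contact_force: [-1.3, -0.2, 1.8]
opening: 0.223
grasp_force: 25.0
```

Request:
{"op": "carry_out", "data": {"delta_pos": [[0, 0, 0], [0, 0, 0], [0, 0, 0], [0, 0, 0], [0, 0, -0.03], [-0.01, 0, -0.08], [-0.04, 0, -0.13], [-0.07, 0, -0.16]], "rot": [[0, 0, 0], [0, 0, 0], [0, 0, 0], [0, 0, 0], [0, 0, 0], [0, 0, 0], [0, 0, 0], [0, 0, 0]], "claw": 0.045}}

```text
clock: 42.9
eef_pos: [488.1, 106.3, 253.6]
tcp_rot: [3.14, 0.003, 2.841]
contact_force: [-0.1, -0.1, -0.8]
opening: 0.524
grasp_force: 0.0
```

Request:
{"op": "carry_out", "data": {"delta_pos": [[0, 0, 0], [0, 0, 0]], "rot": [[0, 0, 0], [0, 0, 0]]}}

```text
clock: 43.15
eef_pos: [485.5, 106.2, 249.7]
tcp_rot: [-3.141, -0.002, 2.84]
contact_force: [-0.2, 0.3, -0.3]
opening: 0.526
grasp_force: 0.0
```

Run:
```python
from h import *
im,s=snap("wrist","w11.png"); print(s["eef_pos"],s["tcp_rot"],s["clock"])
px=w2pix("wrist",(420.5,127,60),s)
h=cv2.cvtColor(im,cv2.COLOR_BGR2HSV).astype(int); yy,xx=np.mgrid[:420,:560]
wm=((h[...,1]<50)&(h[...,2]>60)&(np.hypot(xx-px[0],yy-px[1])<75)).astype(np.uint8)
m,c=blob(wm,px); e=cv2.fitEllipse(cv2.convexHull(np.vstack(cv2.findContours(m.astype(np.uint8),0,2)[0]))); print(px,e,pix2w("wrist",*e[0],59,s))
cv2.imwrite("pics/w11b.png",im)
```

```text
[485.5026989  106.18557276 249.6576461 ] [-3.14067857e+00 -1.83438454e-03  2.83989653e+00] 43.15
[281.8 120.8] ((281.74224853515625, 118.49424743652344), (90.77018737792969, 94.36189270019531), 2.643465995788574) [418.5 127.5  59. ]
```

View pics/w11b.png

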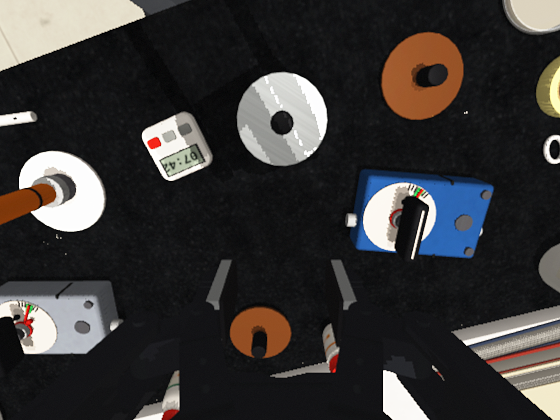

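The lid sits centred on the pot (282,118), both pins look flat and dabbed, and the needles are in the green. The dabber stands on its rest, so I'm handing in.

```bash
python3 -c "
from rig import r
print(r.sign_off())"
```

```text
the job is handed in; nothing more can be done
None
```

The job is handed in after about 43 s of robot time, but the hand-in returned no verdict. Both clamps present (blue and grey) ended with their needles in the green and their pins pressed fully down. The dabber was dipped in the pot and stands upright on its rest, the lid is back on the pot, and I saw no bystander moved.

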